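# Pin back the belt tensioner of a tube conveyor

## Robot

A 6-joint arm with a two-finger parallel gripper is mounted at the origin on the work surface. World frame = base frame: x ahead of the robot, y to its left, z up, the work surface at z = 0. Lengths are in m, angles in degrees, forces in N, time in s.
With the tool pointing down it reaches from about 0.375 to 0.9 m from the base axis. Payload 3.1 kg.
Tool frame: the origin (TCP) lies at the very end of the fingers, on their centre line; the grasp point (between the pads) lies 19 mm behind it; z points along the fingers, y is the direction in which the jaws open and shut (so a half turn about z gives the same grasp; the last joint's range is limited). The gripper opens to 87 mm and grips with 3 to 60 N. Pads are 19 mm wide; open, the fingers measure 117 mm over their backs; the gripper's body (75 mm by 190 mm) begins 51 mm behind the grasp point.
Start: joints at [59.502, 30.224, 82.088, -0, 67.689, -10.227], TCP at [0.216, 0.586, 0.223] pointing down, gripper open.
Joint ranges: [-176.69, 176.69], [-43.24, 126.21], [12.49, 139.97], [-82, 262], [0, 151.66], [-163.58, 163.58]. Speed limits (degrees/s): [159.86, 159.86, 180, 180, 180, 180].

## Interface

Orientations are given as a 3x3 rotation matrix whose columns are the frame's x, y, z axes.
In Python, from rig import read_state, capture, hand_in gives the robot as it stands. The module is installed in compiled form; this text tells all that it offers.
- The arm moves only by the tool send_rows, never from a script. Its argument "moves" is one flat list of numbers, 7 for each row, row after row: the turn, a rotation vector about the world's x, y, z in degrees, then the shift along the world's x, y, z in cm, then the gripper's target within -1 to 1 (fully open at 1, half-way at 0, shut at -1). In form: [rx, ry, rz, tx, ty, tz, hand, rx, ry, rz, tx, ty, tz, hand, ...]. A call has 1 to 20 rows; each row shifts and turns the commanded pose from where the row before left it; what a row does not reach is not made up. A row lasts 1/10 s, in which the tool goes at most 50 mm and 8.59 degrees, less where a joint would pass 70% of its speed; a pose out of reach is approached as far as the arm can. A call with a gripper value outside its range is refused whole. The fingers move at their own pace and stop on an object; the grip force is fixed at half the most. Time passes only in rows, so rows that do not move let the fingers close. It gives the time, the measured TCP pose, the force and the opening at its end, in the units of the state.
- read_state(): the state, without advancing time (a new reading comes with each control period).
- capture(name): name is "side" or "top" or "wrist"; returns a dict with "pixels" (420x560x3 uint8, red, green, blue), "vertical_fov" (degrees; the focal length in pixels is half the picture's height over the tangent of half this angle, whatever the lens; pixels are square), "cx", "cy" (the principal point, pixels), "rvec" (rotation vector, rad) and "tvec" (3), from world to camera coordinates, as OpenCV has them. Camera axes: x right, y down, z forward; pixel columns grow to the right and rows downward; lengths in m; the calibration is good to about 2 mm. The wrist camera is an equidistant fisheye: a pixel r from the principal point sees the ray r / f radians off the axis. A picture is of the moment at which its call begins. There is no depth.
- hand_in(): hands the job in, once; it reports no verdict.
The state is a dict: "time_s": time; "joint_positions": joint angles; "qvel": joint speeds; "tau": joint torques, N m; "position": TCP position; "tcp_rot": TCP orientation; "force": force on the tool from outside, world axes, zero at the start; "moment": the same for the moment, N m; "opening": opening from 0.0 (shut) to 1.0 (fully open).
Only numpy, scipy, OpenCV 4.12 (cv2) and the standard library are available. Lean on these libraries where they do the work, as an engineer would, in place of code of your own. Each camera call takes 0.05 s, during which the arm holds its last target.

## Task

The drive belt of the tube conveyor is off for a change. Take the red-headed locking pin from its stand, put it in the eye of the blue tensioner lever, and with it draw the lever round against the spring until the pin drops into the lock hole in the plate below; leave it fully home, so that the tension wheel stays held back. Feel for the hole with light pressure, never force the pin or jam the lever against its end stop, do not let the lever snap back, and leave the tube rack, spare wheel and screwdriver where they are.

Things in the scene. Friction and masses are not known exactly. Their poses are not given: they have to be found in the camera images.
- pin (a point): Locking pin, upright in a grey stand (top 45 mm up). Red round knob 24 mm wide, 40 mm high; below it a steel collar 20 mm wide, 4 mm thick (rests on the stand), then a steel shank 10 mm wide, 40 mm long, its last 5 mm tapered to a 7.6 mm tip. The point is the knob's centre: 24 mm above the collar's underside, 64 mm above the tip; z up along the pin. 48 to 84 g.
- eye (a point): Eye of the blue lever: square boss 26 x 26 mm, 22 mm high, with a vertical 12.4 mm through hole. The point is the hole's mouth on the boss's top, 103 mm above the bench; it moves with the lever on a 75 mm circle about the pivot. A pin in the eye stops on the index plate with its collar 15 mm above the boss; over the lock hole it sinks until the collar lies on the boss.
- pivot (a point): Point on the tensioner's vertical axis, 80 mm above the bench, under its round blue hub (46 mm wide, top 97 mm up). The flat steel index plate (36 mm wide, top 78 mm up, 3 mm below the boss) is curved round it under the lever's path; its one lock hole, 12.4 mm wide, 18 mm deep, lies 75 mm from this axis.
- tensioner (a joint): Tensioner angle, rad, growing counter-clockwise from above: 0 at rest (start), end stop at 1.25. The lock hole is somewhere from 0.53 to 1.13: the plate is clamped where the last adjustment left it, so this differs and is not measured. At the eye the spring pushes back with 4 N at rest, 7 to 11 N near the hole (4.2 + 6 per rad), plus damping (3.3 N per rad/s). Let go, it flies back.
- drive: Fixed drive unit: white housing 255 x 250 mm, aluminium top 60 mm up, two pulleys (tops 99 mm), blue tensioner with black wheel (106 mm), lane beyond with 3 tubes (180 mm). Origin on the pivot axis at bench level, x towards the lane; the lever rests 150 degrees counter-clockwise from x. The pin is forced if it and the unit (lever and plate) press on each other with over 50 N.
- tube_rack: Blue rack 180 x 66 mm with capped tubes up to 104 mm high, loose, to be left alone. Origin under its centre.
- spare_wheel: Spare tension wheel, black disc 40 mm wide and 16 mm high lying on the bench, loose, to be left alone. Origin under its centre.
- screwdriver: Screwdriver 190 mm long with a yellow handle lying on the bench, to be left alone. Origin under its middle.
There are look-alikes about, which are no part of the job. Leave any black or green look-alike of the part that bears pin alone.

How it is judged:
By the outcome, as a careful person would: the job done as asked, in the order asked, and still so for the second after the job is handed in, with the robot touching nothing.
It also fails if it takes over 64 s, if anything falls off the work surface, if the arm or the gripper's body presses on something with over 40 N, if the wrist force passes 120 N, or if a joint passes its speed limit or range.

## Working session

There is one attempt and no reset: what is moved stays moved. The work goes in short steps, Python scripts to look and compute and a tool call to move; the robot and the scene stay as the last step left them, time stands still between calls to the robot, and variables do not carry over. Pictures are saved under pics/ and viewed, and the job is handed in when it is done.

Besides the shell and the picture viewer there is one more tool, called after ">>>" in YAML: its name, and indented under it one key for each argument. send_rows: Moves the arm, as the interface text tells. Its arguments: {"type":"object","properties":{"moves":{"type":"array","items":{"type":"number"}}},"required":["moves"]}

```bash
mkdir -p pics
cat > h.py <<'E'
import numpy as np, cv2
from rig import read_state, capture, hand_in
def grab(n,tag):
    c=capture(n); p=c['pixels']; cv2.imwrite(f'pics/{tag}.png',p[:,:,::-1]); np.savez(f'pics/{tag}.npz',**c); return c
def load(tag): return dict(np.load(f'pics/{tag}.npz'))
def ray(c,u,v,fish=False):
    f=420/2/np.tan(np.radians(float(c['vertical_fov']))/2)
    R=cv2.Rodrigues(np.array(c['rvec'],float).reshape(3,1))[0]; t=np.array(c['tvec'],float).ravel()
    x=u-float(c['cx']);y=v-float(c['cy'])
    if fish:
        r=np.hypot(x,y);a=r/f;d=np.array([x/r*np.sin(a),y/r*np.sin(a),np.cos(a)]) if r>0 else np.array([0,0,1.])
    else:
        d=np.array([x/f,y/f,1]);d/=np.linalg.norm(d)
    return -R.T@t, R.T@d
def onz(c,u,v,z,fish=False):
    o,d=ray(c,u,v,fish); return o+d*(z-o[2])/d[2]
def tri(*rs):
    A=0;b=0
    for o,d in rs:
        P=np.eye(3)-np.outer(d,d);A=A+P;b=b+P@o
    x=np.linalg.solve(A,b); return x,[np.linalg.norm((np.eye(3)-np.outer(d,d))@(x-o)) for o,d in rs]
def proj(c,p,fish=False):
    f=420/2/np.tan(np.radians(float(c['vertical_fov']))/2)
    R=cv2.Rodrigues(np.array(c['rvec'],float).reshape(3,1))[0];q=R@np.array(p)+np.array(c['tvec'],float).ravel()
    if fish:
        a=np.arctan2(np.hypot(q[0],q[1]),q[2]);k=f*a/np.hypot(q[0],q[1]);return np.array([c['cx']+k*q[0],c['cy']+k*q[1]])
    return np.array([c['cx']+f*q[0]/q[2],c['cy']+f*q[1]/q[2]])
E
python3 - <<'E'
from h import *
for n in ['side','top','wrist']:
    c=grab(n,n+'0'); o,d=ray(c,280,210.01,n=='wrist'); print(n,o.round(3),d.round(3),c['vertical_fov'],c['cx'],c['cy'])
print(read_state())
E
```

```text
side [ 0.244 -0.605  0.693] [ 0.362  0.651 -0.667] 55.188715623475346 280.84484057657454 211.8670381722816
top [ 0.45  -0.007  1.163] [ 0.108 -0.023 -0.994] 51.966273333357165 279.7132562390474 206.21246174367622
wrist [0.14  0.614 0.385] [ 0.27  -0.109 -0.957] 65.70646984690485 282.42956924269384 210.55792679950017
{'time_s': 0.15, 'joint_positions': array([ 5.95014508e+01,  3.02682274e+01,  8.21415668e+01, -1.50080714e-04,
        6.76896111e+01, -1.02271132e+01]), 'qvel': array([ 0.0834052 , -0.01847289, -0.1759348 , -0.01204757, -0.10880445,
        0.0485749 ]), 'tau': array([ 4.12314903e-04, -4.40436351e+01, -1.76841992e+01,  6.32829289e-02,
        5.52568305e-02, -1.06459011e-04]), 'position': array([0.21621293, 0.5857886 , 0.22176904]), 'tcp_rot': array([[-9.38061989e-01,  3.46466352e-01, -8.78427640e-04],
       [ 3.46467331e-01,  9.38060846e-01, -1.49613541e-03],
       [ 3.05657997e-04, -1.70781424e-03, -9.99998495e-01]]), 'force': array([ 0.0856125 ,  0.18426566, -0.25010983]), 'moment': array([-0.00079672,  0.00366709, -0.01320112]), 'opening': 0.9960114784912789}
```

View pics/side0.png

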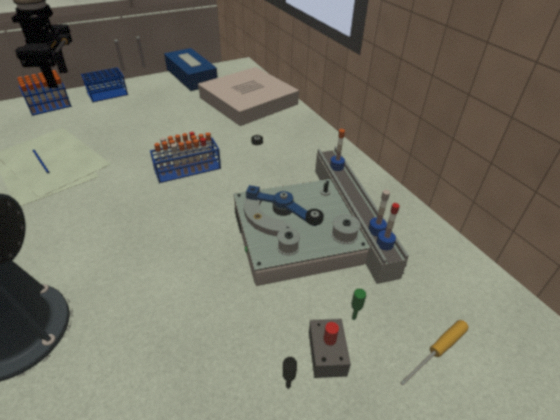

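View pics/top0.png

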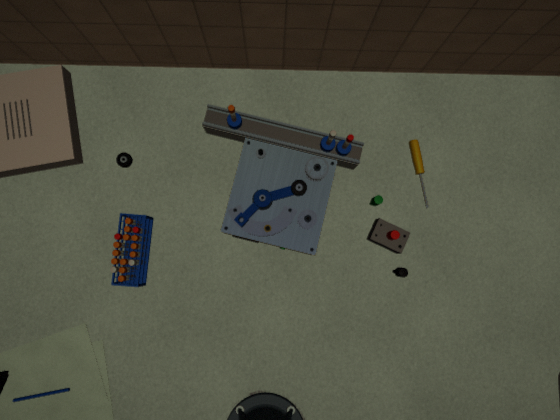

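View pics/wrist0.png

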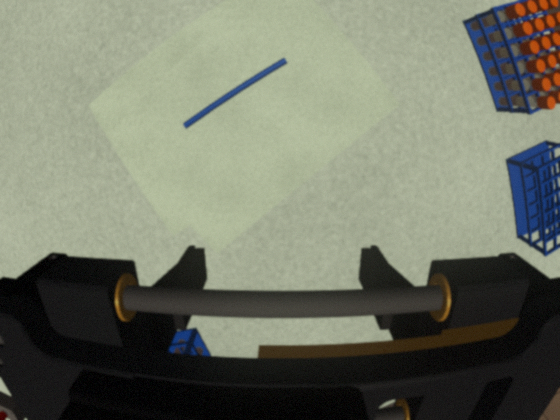

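The side and top views show the red pin in its stand (top ≈ (394,235), side ≈ (331,332)), the lever with its hub at top ≈ (262,199), and the eye at ≈ (240,220). There are green and black look-alikes near the stand. Next I measure these.

Run:
```python
from h import *
s=load('side0');t=load('top0')
a=t['pixels'][120:270,200:440,::-1]; cv2.imwrite('pics/t1.png',cv2.resize(a,None,fx=3.3,fy=3.3,interpolation=cv2.INTER_CUBIC))
a=s['pixels'][170:290,225:415,::-1]; cv2.imwrite('pics/s1.png',cv2.resize(a,None,fx=4,fy=4,interpolation=cv2.INTER_CUBIC))
def comps(c,lo,hi,lo2=None,hi2=None):
    h=cv2.cvtColor(c['pixels'],cv2.COLOR_RGB2HSV); m=cv2.inRange(h,lo,hi)
    if lo2: m|=cv2.inRange(h,lo2,hi2)
    n,l,st,ce=cv2.connectedComponentsWithStats(m)
    return [(st[i].tolist(),ce[i].round(1).tolist()) for i in range(1,n) if st[i][4]>15]
for n,c in(('side',s),('top',t)):
    print(n,'red',comps(c,(0,150,80),(4,255,255),(172,150,80),(180,255,255)))
    print(n,'blue',comps(c,(100,120,40),(120,255,255)))
```

```text
side red [([200, 138, 6, 5, 21], [202.4, 139.8]), ([393, 204, 6, 9, 35], [395.0, 206.9]), ([326, 322, 13, 16, 142], [331.6, 328.6])]
side blue [([165, 49, 50, 37, 811], [187.5, 65.5]), ([82, 68, 45, 33, 929], [104.3, 83.9]), ([42, 87, 4, 8, 17], [43.6, 90.5]), ([28, 88, 13, 26, 85], [34.5, 99.9]), ([59, 94, 8, 14, 32], [62.0, 101.1]), ([53, 96, 7, 13, 34], [55.5, 102.9]), ([46, 99, 8, 12, 34], [49.2, 104.3]), ([40, 100, 7, 12, 34], [42.6, 106.1]), ([212, 147, 6, 8, 21], [214.7, 150.7]), ([209, 156, 11, 14, 80], [213.8, 164.3]), ([331, 157, 13, 9, 70], [336.9, 161.1]), ([187, 165, 6, 10, 23], [189.1, 170.2]), ([156, 166, 23, 16, 163], [166.9, 174.6]), ([179, 167, 7, 10, 27], [181.7, 171.7]), ([201, 166, 6, 6, 17], [203.0, 169.2]), ([248, 187, 10, 6, 24], [252.8, 190.2]), ([258, 194, 34, 10, 159], [276.1, 198.1]), ([288, 203, 18, 16, 129], [297.3, 209.7]), ([370, 218, 25, 29, 291], [381.2, 231.9])]
top red [([348, 135, 6, 5, 25], [350.4, 137.0]), ([133, 227, 5, 6, 24], [135.0, 229.3]), ([391, 230, 9, 9, 60], [394.8, 234.4]), ([114, 234, 6, 5, 24], [116.7, 236.0])]
top blue [([227, 113, 15, 14, 119], [234.1, 120.4]), ([321, 136, 14, 14, 118], [327.2, 143.5]), ([337, 140, 14, 14, 117], [343.1, 147.4]), ([234, 186, 59, 41, 620], [262.8, 201.8]), ([112, 214, 41, 73, 1142], [137.5, 251.1]), ([13, 388, 56, 13, 141], [40.7, 394.5])]
```

View pics/t1.png

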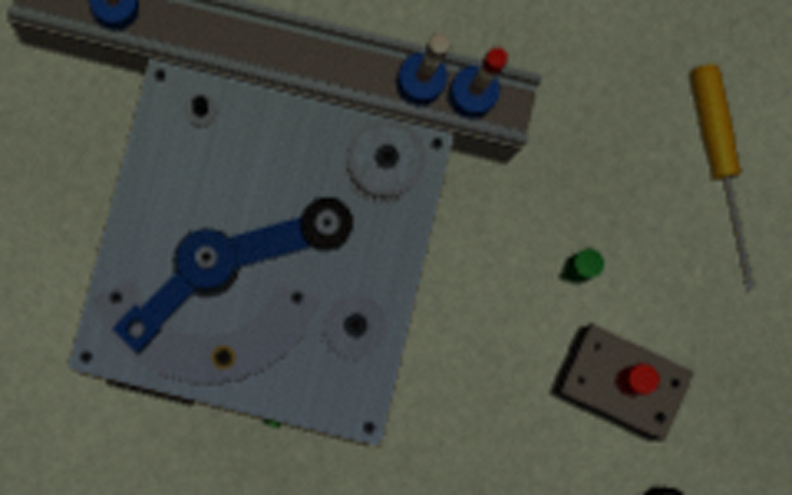

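View pics/s1.png

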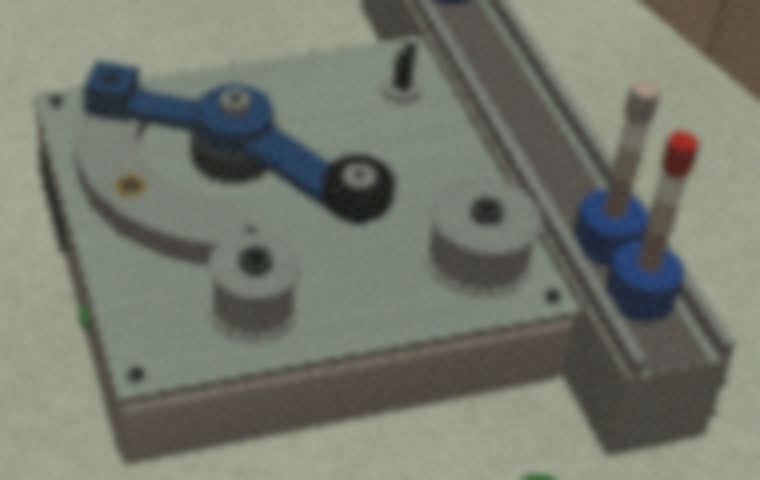

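The crops show the hub (t1 (206,257)), the eye (t1 (136,330)) and a brass-ringed lock hole (t1 (223,357), s1 (130,185)).

Run:
```python
from h import *
s=load('side0');t=load('top0')
T=lambda u,v:(200+(u+.5)/3.3-.5,120+(v+.5)/3.3-.5)
S=lambda u,v:(225+(u+.5)/4-.5,170+(v+.5)/4-.5)
pts={'hub(97)':(T(206,257),S(235,99),.097),'eye':(T(136,330),S(112,76),.103),'hole':(T(223,357),S(130,185),.078),'knob':((394.8,234.4),(331.6,329),.06)}
R={}
for k,(a,b,z) in pts.items():
    x,e=tri(ray(t,*a),ray(s,*b)); R[k]=x
    print(k,x.round(4),np.round(e,4),'top@z',onz(t,*a,z).round(4),'side@z',onz(s,*b,z).round(4))
# knob top z=.089, centre .069
for z in(.069,.089):print('knob',z,onz(t,394.8,234.4,z).round(4),onz(s,331.6,328.6,z).round(4))
for src in(0,1):
  f=lambda k:(onz((t,s)[src],*pts[k][src],pts[k][2]))
  p,e,h=f('hub(97)'),f('eye'),f('hole')
  a=np.degrees(np.arctan2(*(e-p)[1::-1]));b=np.degrees(np.arctan2(*(h-p)[1::-1]))
  print(np.linalg.norm((e-p)[:2]),np.linalg.norm((h-p)[:2]),a,b,np.radians((b-a)%360))
```

```text
hub(97) [0.5957 0.0139 0.1045] [0.0001 0.0001] top@z [0.5966 0.014  0.097 ] side@z [0.6003 0.0217 0.097 ]
eye [0.5407 0.0647 0.1046] [0.001 0.001] top@z [0.5399 0.0652 0.103 ] side@z [0.5425 0.0662 0.103 ]
hole [5.221e-01 1.000e-04 7.930e-02] [0.0001 0.0001] top@z [5.223e-01 1.000e-04 7.800e-02] side@z [0.5226 0.0015 0.078 ]
knob [ 0.5096 -0.3208  0.0857] [0.0004 0.0004] top@z [ 0.5114 -0.3285  0.06  ] side@z [ 0.5204 -0.3086  0.06  ]
knob 0.069 [ 0.5109 -0.3258  0.069 ] [ 0.5169 -0.3122  0.069 ]
knob 0.089 [ 0.5098 -0.32    0.089 ] [ 0.5082 -0.3216  0.089 ]
0.07633417774080138 0.07553953377698754 137.94506803350166 -169.34352376135362 0.91998762654253
0.07288392000020381 0.08025987727134432 142.4206761866807 -165.4089811829108 0.910544250794188
```

>>> send_rows:
  moves: [0, 0, 0, 2.4, -4, 0.3, 1, 0, 0, 0, 2.4, -4, 0.3, 1, 0, 0, 0, 2.4, -4, 0.3, 1, 0, 0, 0, 2.4, -4, 0.3, 1, 0, 0, 0, 2.4, -4, 0.3, 1, 0, 0, 0, 2.4, -4, 0.3, 1, 0, 0, 0, 2.4, -4, 0.3, 1, 0, 0, 0, 2.4, -4, 0.3, 1, 0, 0, 0, 2.4, -4, 0.3, 1, 0, 0, 0, 2.4, -4, 0.3, 1, 0, 0, 0, 2.4, -4, 0.3, 1, 0, 0, 0, 2.4, -4, 0.3, 1, 0, 0, 0, 2.4, -4, 0.3, 1, 0, 0, 0, 0, 0, 0, 1, 0, 0, 0, 0, 0, 0, 1]

```text
time_s: 1.65
position: [0.5284, 0.0654, 0.2611]
tcp_rot: [[-0.937, 0.349, -0.001], [0.349, 0.937, 0.001], [0.001, 0.0, -1.0]]
force: [-0.5, 0.9, -0.2]
opening: 1.0
```

Run:
```python
from h import *
c=grab('wrist','w1')
s=read_state();print(s['position'],s['time_s'],s['force'],s['joint_positions'])
for p in([.5403,.065,.103],[.5957,.0139,.104],[.522,0,.078]):print(proj(c,p,True))
```

```text
[0.5276089  0.06649459 0.26099539] 1.7 [ 0.42470227 -0.78314271  0.1609053 ] [-4.88425512e+00  2.04297266e+01  9.26936367e+01  3.57417683e-02
  6.69962632e+01 -7.45799807e+01]
[286.25827749 205.26959984]
[260.10922928 266.5594327 ]
[225.72655924 203.97245599]
```

View pics/w1.png

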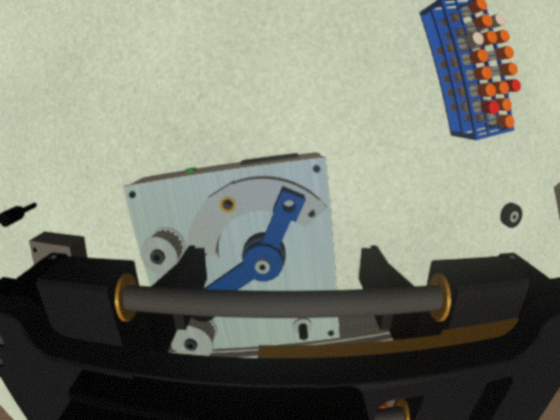

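The wrist view shows the eye at ≈ (290,203), the hub at ≈ (262,267) and the brass hole at ≈ (227,204), close to the predicted pixels. I'll refine these.

Run:
```python
from h import *
c=load('w1');a=c['pixels'][150:290,190:340,::-1]; cv2.imwrite('pics/w1c.png',cv2.resize(a,None,fx=5,fy=4.2,interpolation=cv2.INTER_CUBIC) if 0 else cv2.resize(a,None,fx=4,fy=4,interpolation=cv2.INTER_CUBIC))
```

```text
(no output)
```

View pics/w1c.png

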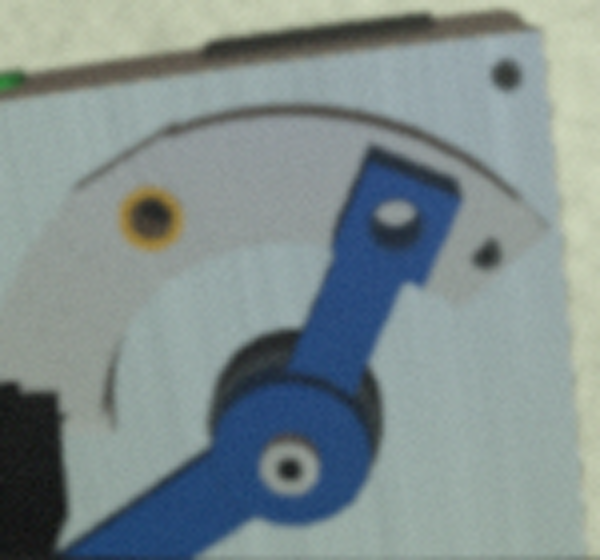

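Run:
```python
from h import *
c=load('w1')
t=load('top0');s=load('side0')
P=lambda u,v:(190+(u+.5)/4-.5,150+(v+.5)/4-.5)
e=onz(c,*P(396,223),.103,True);h=onz(c,*P(151,218),.078,True)
print('eye',e,'hole',h)
for z in(.097,.1,.104): print('hub',onz(c,*P(289,467),z,True))
for name,w,tp,sd in(('hub',P(289,467),(262.1,197.5),(283.4,194.4)),('eye',P(396,223),(240.9,219.7),(252.6,188.6)),('hole',P(151,218),(267.2,227.8),(257.1,215.9))):
    print(name,*tri(ray(c,*w,True),ray(t,*tp),ray(s,*sd)))
```

```text
eye [0.54125726 0.06724071 0.103     ] hole [0.52282467 0.00168797 0.078     ]
hub [0.59929735 0.01412079 0.097     ]
hub [0.59795057 0.01484721 0.1       ]
hub [0.59615486 0.01581577 0.104     ]
hub [0.59624176 0.01477456 0.10328329] [np.float64(0.0008940375182181458), np.float64(0.0010101428319148024), np.float64(0.0002423292989265234)]
eye [0.54106912 0.06601638 0.10325413] [np.float64(0.0012488165214323058), np.float64(0.00160607317208999), np.float64(0.0012239962958320559)]
hole [0.52254765 0.00101761 0.07808862] [np.float64(0.0007300798651002288), np.float64(0.000876705648873573), np.float64(0.00028753101191281833)]
```

>>> send_rows:
  moves: [0, 0, 0, -0.22, -4.8, -0.75, 1, 0, 0, 0, -0.22, -4.8, -0.75, 1, 0, 0, 0, -0.22, -4.8, -0.75, 1, 0, 0, 0, -0.22, -4.8, -0.75, 1, 0, 0, 0, -0.22, -4.8, -0.75, 1, 0, 0, 0, -0.22, -4.8, -0.75, 1, 0, 0, 0, -0.22, -4.8, -0.75, 1, 0, 0, 0, -0.22, -4.8, -0.75, 1, 0, 0, 0, 0, 0, 0, 1, 0, 0, 0, 0, 0, 0, 1, 0, 0, 0, 0, 0, 0, 1]

```text
time_s: 2.8
position: [0.5109, -0.3151, 0.2014]
tcp_rot: [[-0.939, 0.344, -0.001], [0.344, 0.939, 0.002], [0.002, 0.001, -1.0]]
force: [-0.5, 0.7, 0.5]
opening: 0.999
```

Run:
```python
from h import *
c=grab('wrist','w2')
s=read_state();print(s['position'],s['time_s'],s['force'],s['joint_positions'])
print(proj(c,[.51,-.321,.089],True))
h=cv2.cvtColor(c['pixels'],cv2.COLOR_RGB2HSV); m=cv2.inRange(h,(0,150,60),(5,255,255))|cv2.inRange(h,(172,150,60),(180,255,255))
n,l,st,ce=cv2.connectedComponentsWithStats(m)
for i in range(1,n):
    if st[i][4]>50: print(st[i],ce[i])
a=c['pixels'][100:290,180:400,::-1]; cv2.imwrite('pics/w2c.png',cv2.resize(a,None,fx=3,fy=3,interpolation=cv2.INTER_CUBIC))
```

```text
[ 0.5110312  -0.31510045  0.20163088] 2.85 [0.9575651  0.68953202 0.33342373] [-4.23242924e+01  2.97246619e+01  8.69380117e+01  2.56858600e-02
  6.34128719e+01 -1.12215112e+02]
[275.95281131 208.66016524]
[266 188  26  33 649] [278.53929122 204.93528505]
```

View pics/w2c.png

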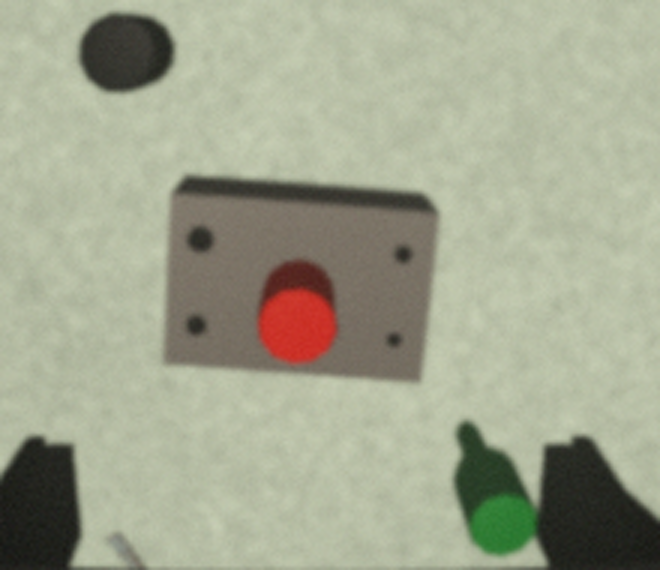

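The knob's top disc is centred at w2c (298,326). The green look-alike sits close to the right finger, so I'll work out its clearance.

Run:
```python
from h import *
c=load('w2');t=load('top0');s=load('side0')
P=lambda u,v:(180+(u+.5)/3-.5,100+(v+.5)/3-.5)
print('knob',onz(c,*P(298,326),.089,True), tri(ray(c,*P(298,326),True),ray(t,394.8,234.0)))
print(onz(c,*P(298-38,326),.089,True)-onz(c,*P(298+38,326),.089,True))
print('green top',tri(ray(c,*P(502,524),True),ray(t,200+588/3.3,120+263/3.3)))
print('black top',onz(c,*P(112,52),.06,True))
```

```text
knob [ 0.51064955 -0.31836598  0.089     ] (array([ 0.51016495, -0.31849825,  0.09238803]), [np.float64(0.0006570590182935829), np.float64(0.00065705901829373)])
[-0.00775086 -0.02102768  0.        ]
green top (array([ 0.59715546, -0.27978764,  0.08699243]), [np.float64(4.765806404824503e-05), np.float64(4.765806404832883e-05)])
black top [ 0.41490009 -0.3450722   0.06      ]
```

>>> send_rows:
  moves: [0, 0, 0, 0, -0.33, -3, 1, 0, 0, 0, 0, 0, -3, 1, 0, 0, 0, 0, 0, -3, 1, 0, 0, 0, 0, 0, -2.5, 1, 0, 0, 0, 0, 0, -2, 1, 0, 0, 0, 0, 0, -1.2, 1, 0, 0, 0, 0, 0, 0, 1, 0, 0, 0, 0, 0, 0, 1]

```text
time_s: 3.65
position: [0.5116, -0.3206, 0.0553]
tcp_rot: [[-0.938, 0.345, 0.001], [0.345, 0.938, -0.001], [-0.001, -0.0, -1.0]]
force: [1.3, -0.1, 0.6]
opening: 1.0
```

Run:
```python
from h import *
c=grab('wrist','w3')
s=read_state();print(s['position'],s['time_s'],s['force'])
a=c['pixels'][100:340,150:420,::-1]; cv2.imwrite('pics/w3c.png',cv2.resize(a,None,fx=2.5,fy=2.5,interpolation=cv2.INTER_CUBIC))
```

```text
[ 0.51178808 -0.32104717  0.05572778] 3.7 [ 0.42748939  0.57615307 -0.01575742]
```

View pics/w3c.png

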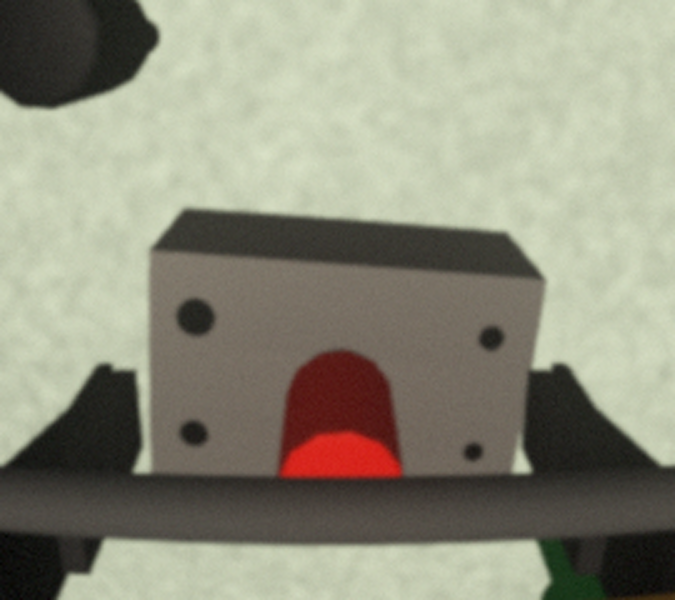

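Knob is about 2 mm to the right of the midpoint between the fingers (matching the reading: y −0.321 against −0.3185). I correct that and close.

>>> send_rows:
  moves: [0, 0, 0, 0.05, 0.2, 0, 1, 0, 0, 0, 0, 0, 0, 1, 0, 0, 0, 0, 0, 0, -1, 0, 0, 0, 0, 0, 0, -1, 0, 0, 0, 0, 0, 0, -1, 0, 0, 0, 0, 0, 0, -1, 0, 0, 0, 0, 0, 0, -1, 0, 0, 0, 0, 0, 0, -1, 0, 0, 0, 0, 0, 0, -1, 0, 0, 0, 0, 0, 0, -1, 0, 0, 0, 0, 0, 0, -1, 0, 0, 0, 0, 0, 0, -1]

```text
time_s: 4.9
position: [0.5114, -0.319, 0.0545]
tcp_rot: [[-0.938, 0.346, -0.0], [0.346, 0.938, 0.0], [0.0, 0.0, -1.0]]
force: [0.1, -0.4, 0.2]
opening: 0.262
```

Run:
```python
from h import *
s=read_state();print(s['position'],s['time_s'],s['force'],s['moment'],s['opening'],s['opening']*87)
```

```text
[ 0.51139597 -0.31899047  0.05452889] 4.9 [ 0.07692782 -0.37595222  0.18048817] [ 0.02735093 -0.00247371  0.02157746] 0.26164218913435155 22.762870454688585
```

>>> send_rows:
  moves: [0, 0, 0, 0, 0, 1, -1, 0, 0, 0, 0, 0, 2, -1, 0, 0, 0, 0, 0, 3, -1, 0, 0, 0, 0, 0, 4, -1, 0, 0, 0, 0, 0, 3, -1, 0, 0, -2.8, 0.3, 3.5, 1, -1, 0, 0, -2.8, 0.3, 4.5, 0.5, -1, 0, 0, -2.8, 0.4, 4.8, 0, -1, 0, 0, -2.8, 0.4, 4.8, 0, -1, 0, 0, -2.8, 0.4, 4.8, 0, -1, 0, 0, -2.8, 0.4, 4.8, 0, -1, 0, 0, -2.8, 0.4, 4.8, 0, -1, 0, 0, -2.8, 0.3, 4, 0, -1, 0, 0, 0, 0.07, 2.5, 0, -1, 0, 0, 0, 0, 0, 0, -1, 0, 0, 0, 0, 0, 0, -1]

```text
time_s: 6.5
position: [0.541, 0.0663, 0.2]
tcp_rot: [[-0.736, 0.676, 0.0], [0.676, 0.736, -0.001], [-0.001, -0.0, -1.0]]
force: [0.3, -0.5, -1.2]
opening: 0.267
```

Run:
```python
from h import *
c=grab('wrist','w4');grab('top','top4');grab('side','side4')
s=read_state();print(s['position'],s['time_s'],s['force'],s['opening'],s['joint_positions'])
a=c['pixels'][60:340,150:420,::-1]; cv2.imwrite('pics/w4c.png',cv2.resize(a,None,fx=2,fy=2,interpolation=cv2.INTER_CUBIC))
c=load('side4');a=c['pixels'][110:290,200:400,::-1]; cv2.imwrite('pics/s4c.png',cv2.resize(a,None,fx=3.3,fy=3.3,interpolation=cv2.INTER_CUBIC))
```

```text
[0.54119211 0.06480015 0.19974307] 6.65 [ 0.44887627 -0.26396339 -1.00274825] 0.26187360712017427 [-4.91020220e+00  2.57602958e+01  9.50366332e+01 -2.50467951e-02
  5.91910751e+01 -5.21455344e+01]
```

View pics/w4c.png

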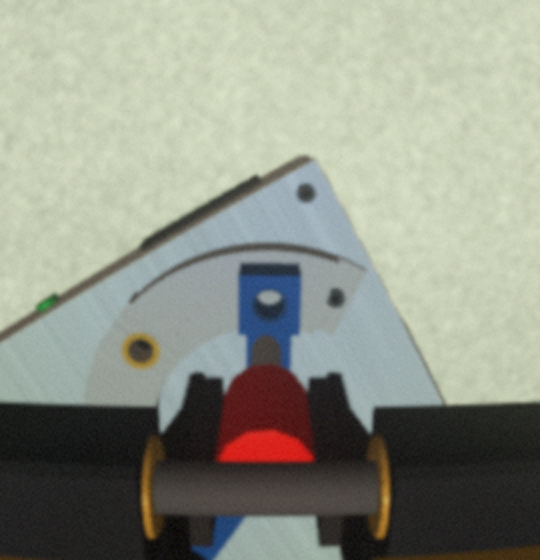

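View pics/s4c.png

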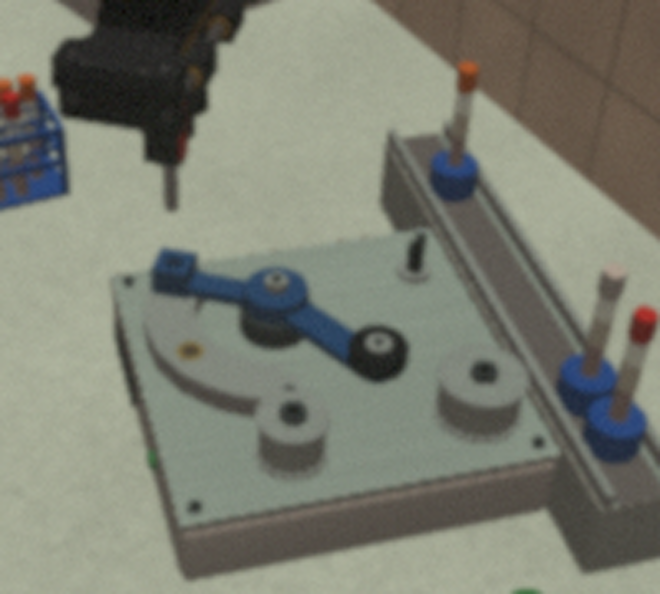

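The pin is held upright. Its tip shows at w4c (265,340), the eye at (269,303); in the side view the tip is at s4c (171,208). I compute the relative offset.

Run:
```python
from h import *
c=load('w4');s=load('side4')
W=lambda u,v:(150+(u+.5)/2-.5,60+(v+.5)/2-.5)
S=lambda u,v:(200+(u+.5)/3.3-.5,110+(v+.5)/3.3-.5)
print('tip tri',tri(ray(c,*W(265,341),True),ray(s,*S(171,207))))
print('tip wrist@.15',onz(c,*W(265,343),.150,True))
print('eye wrist',onz(c,*W(269.5,303.5),.103,True),'tri',tri(ray(c,*W(269.5,303.5),True),ray(s,*S(174,258))))
print('knob axis: fingers mid', W(265,380))
a=c['pixels'][195:265,240:330,::-1]; cv2.imwrite('pics/w4d.png',cv2.resize(a,None,fx=8,fy=8,interpolation=cv2.INTER_CUBIC))
a=s['pixels'][155:205,235:275,::-1]; cv2.imwrite('pics/s4d.png',cv2.resize(a,None,fx=10,fy=10,interpolation=cv2.INTER_CUBIC))
```

```text
tip tri (array([0.54037615, 0.06662385, 0.14995508]), [np.float64(0.0008046473029387925), np.float64(0.0008046473029387221)])
tip wrist@.15 [0.54009246 0.0663278  0.15      ]
eye wrist [0.54143447 0.06761988 0.103     ] tri (array([0.54187789, 0.06768425, 0.10416192]), [np.float64(0.0007091721370090968), np.float64(0.0007091721370089139)])
knob axis: fingers mid (282.25, 249.75)
```

View pics/w4d.png

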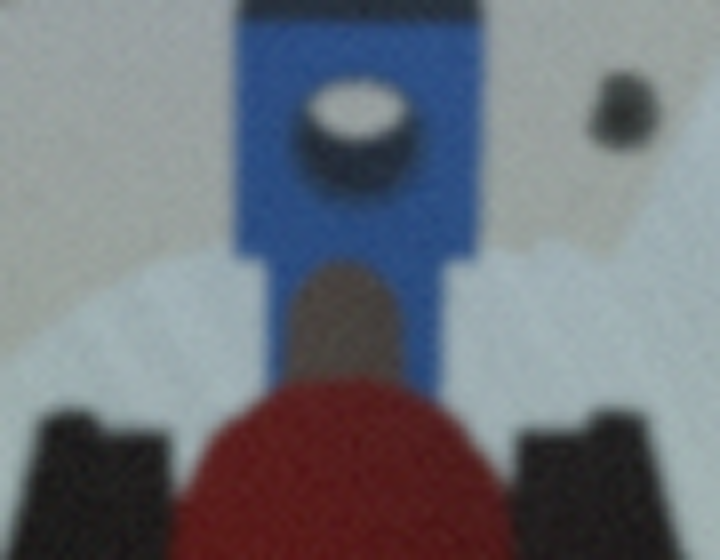

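View pics/s4d.png

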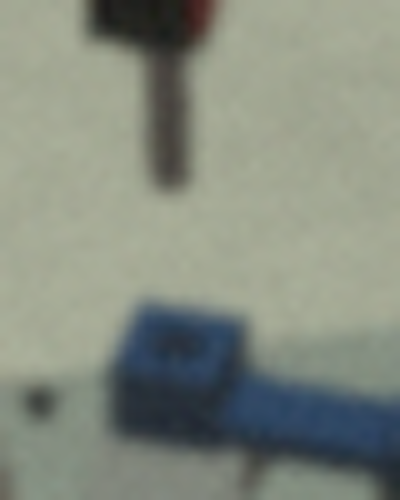

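Run:
```python
from h import *
c=load('w4');s=load('side4')
W=lambda u,v:(240+(u+.5)/8-.5,195+(v+.5)/8-.5)
S=lambda u,v:(235+(u+.5)/10-.5,155+(v+.5)/10-.5)
t=onz(c,*W(345,297),.150,True);e=onz(c,*W(357,138),.103,True)
print(t,e,e-t)
t=onz(s,*S(170,184),.150);e=onz(s,*S(178,345),.103)
print(t,e,e-t)
```

```text
[0.54054103 0.06633128 0.15      ] [0.54145928 0.06724214 0.103     ] [ 0.00091825  0.00091086 -0.047     ]
[0.54049014 0.06470146 0.15      ] [0.54124753 0.06501519 0.103     ] [ 0.00075739  0.00031373 -0.047     ]
```

>>> send_rows:
  moves: [0, 0, 0, 0.08, 0.06, -1.5, -1, 0, 0, 0, 0, 0, -1.5, -1, 0, 0, 0, 0, 0, -1.2, -1, 0, 0, 0, 0, 0, -0.3, -1, 0, 0, 0, 0, 0, -0.3, -1, 0, 0, 0, 0, 0, -0.2, -1, 0, 0, 0, 0, 0, 0, -1]

```text
time_s: 7.35
position: [0.5421, 0.0665, 0.1497]
tcp_rot: [[-0.735, 0.678, 0.0], [0.678, 0.735, -0.0], [-0.0, 0.0, -1.0]]
force: [0.5, -0.1, -0.1]
opening: 0.262
```

Run:
```python
from h import *
c=grab('wrist','w5')
s=read_state();print(s['position'],s['time_s'],s['force'],s['moment'],s['opening'])
a=c['pixels'][180:300,210:350,::-1]; cv2.imwrite('pics/w5c.png',cv2.resize(a,None,fx=5,fy=5,interpolation=cv2.INTER_CUBIC))
```

```text
[0.54217915 0.06652809 0.14988295] 7.4 [-0.0207547  -0.14923753 -1.59035363] [-0.07081252  0.03901088  0.01739488] 0.27063300038865956
```

View pics/w5c.png

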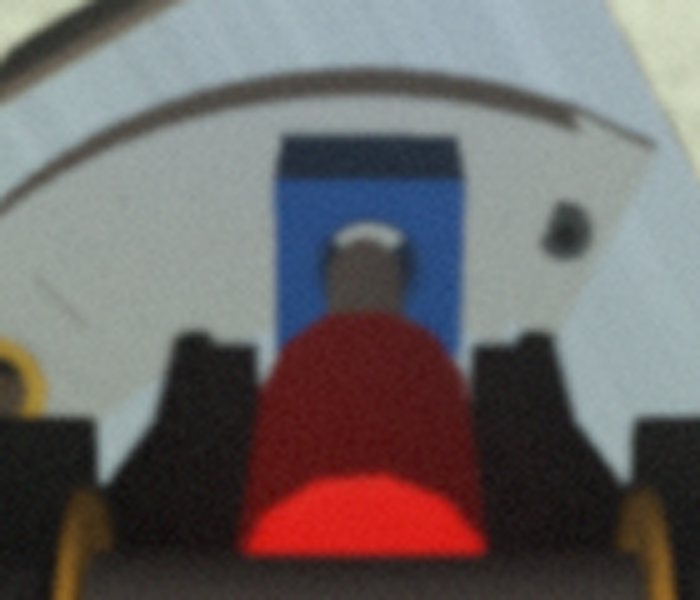

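The pin tip is centred in the eye and about 3 mm in, at w5c (365,250). I continue down gently.

>>> send_rows:
  moves: [0, 0, 0, 0, 0, -0.3, -1, 0, 0, 0, 0, 0, -0.3, -1, 0, 0, 0, 0, 0, -0.3, -1, 0, 0, 0, 0, 0, -0.3, -1, 0, 0, 0, 0, 0, -0.3, -1, 0, 0, 0, 0, 0, -0.2, -1, 0, 0, 0, 0, 0, 0, -1]

```text
time_s: 8.1
position: [0.5417, 0.0666, 0.1322]
tcp_rot: [[-0.735, 0.678, -0.001], [0.678, 0.735, 0.0], [0.001, -0.001, -1.0]]
force: [-1.6, 0.4, -1.4]
opening: 0.262
```

Run:
```python
from h import *
s=read_state();print(s['position'],s['time_s'],s['force'],s['moment'],s['opening'])
```

```text
[0.54165165 0.06657999 0.13216051] 8.1 [-1.61502364  0.39416538 -1.38023577] [ 0.00216877  0.03211329 -0.0022159 ] 0.26164727960419215
```

Run:
```python
import numpy as np
def arc(a0,a1,n,r=.075):
    a=np.radians(np.linspace(a0,a1,n+1));p=np.c_[np.cos(a),np.sin(a)]*r*100
    q=np.round(p-p[0],2); return np.round(np.diff(q,axis=0),2)
print(arc(137.2,163.2,10).tolist(),arc(163.2,184,8).tolist())
print(arc(184,200,16).tolist())
```

```text
[[-0.23, -0.25], [-0.21, -0.27], [-0.2, -0.27], [-0.19, -0.29], [-0.18, -0.29], [-0.16, -0.3], [-0.15, -0.3], [-0.13, -0.32], [-0.12, -0.31], [-0.11, -0.33]] [[-0.09, -0.33], [-0.08, -0.33], [-0.06, -0.33], [-0.04, -0.34], [-0.03, -0.34], [-0.02, -0.34], [0.0, -0.34], [0.02, -0.34]]
[[0.01, -0.13], [0.01, -0.13], [0.02, -0.13], [0.01, -0.13], [0.02, -0.13], [0.03, -0.13], [0.02, -0.13], [0.03, -0.13], [0.02, -0.12], [0.03, -0.13], [0.04, -0.13], [0.03, -0.12], [0.04, -0.13], [0.04, -0.12], [0.04, -0.13], [0.04, -0.12]]
```

>>> send_rows:
  moves: [0, 0, 1.3, -0.12, -0.12, 0, -1, 0, 0, 1.3, -0.11, -0.13, 0, -1, 0, 0, 2.6, -0.21, -0.27, 0, -1, 0, 0, 2.6, -0.2, -0.27, 0, -1, 0, 0, 2.6, -0.19, -0.29, 0, -1, 0, 0, 2.6, -0.18, -0.29, 0, -1, 0, 0, 0, 0, 0, 0, -1]

```text
time_s: 8.8
position: [0.5326, 0.0538, 0.1328]
tcp_rot: [[-0.869, 0.495, 0.002], [0.495, 0.869, 0.002], [-0.001, 0.003, -1.0]]
force: [1.5, 4.6, -3.1]
opening: 0.27
```

```bash
cat > st.py <<'E'
from h import *
s=read_state();p=s['position'];print(p.round(4),s['time_s'],s['force'].round(2),s['moment'].round(3),s['opening'].round(3) if hasattr(s['opening'],'round') else s['opening'])
d=p[:2]-[.5962,.0148];a=np.arctan2(d[1],d[0]);print('r',np.hypot(*d).round(4),'ang',np.degrees(a)%360,'yaw',np.degrees(np.arctan2(s['tcp_rot'][1,1],s['tcp_rot'][0,1])))
u=d/np.hypot(*d);tt=np.array([-u[1],u[0]]);print('Frad',(s['force'][:2]@u).round(2),'Ftan',(s['force'][:2]@tt).round(2))
E
python3 st.py
```

```text
[0.5326 0.0538 0.1328] 8.8 [ 1.53  4.58 -3.14] [ 1.045 -0.515  0.035] 0.2697465327639518
r 0.0746 ang 148.50835543683337 yaw 60.35154485335936
Frad 1.09 Ftan -4.71
```

The lever is following: tangential force −4.7 N as expected, and small radial force. I continue.

>>> send_rows:
  moves: [0, 0, 2.6, -0.16, -0.3, 0, -1, 0, 0, 2.6, -0.15, -0.3, 0, -1, 0, 0, 2.6, -0.13, -0.32, 0, -1, 0, 0, 2.6, -0.12, -0.31, 0, -1, 0, 0, 2.6, -0.11, -0.33, 0, -1, 0, 0, 2.6, -0.09, -0.33, 0, -1, 0, 0, 2.6, -0.08, -0.33, 0, -1, 0, 0, 2.6, -0.06, -0.33, 0, -1, 0, 0, 0, 0, 0, 0, -1]

```text
time_s: 9.7
position: [0.5231, 0.029, 0.1328]
tcp_rot: [[-0.988, 0.155, 0.001], [0.155, 0.988, 0.004], [-0.001, 0.004, -1.0]]
force: [2.8, 7.6, -1.7]
opening: 0.264
```

```bash
python3 st.py
```

```text
[0.5231 0.029  0.1328] 9.7 [ 2.82  7.63 -1.67] [ 1.569 -0.418 -0.029] 0.264271654049892
r 0.0744 ang 168.96800225178694 yaw 81.10645606177073
Frad -1.31 Ftan -8.03
```

>>> send_rows:
  moves: [0, 0, 2.6, -0.04, -0.34, 0, -1, 0, 0, 2.6, -0.03, -0.34, 0, -1, 0, 0, 2.6, -0.02, -0.34, 0, -1, 0, 0, 2.6, 0, -0.34, 0, -1, 0, 0, 0, 0, 0, 0, -1]

```text
time_s: 10.2
position: [0.5217, 0.0159, 0.1327]
tcp_rot: [[-1.0, -0.026, 0.0], [-0.026, 1.0, 0.005], [-0.0, 0.005, -1.0]]
force: [2.2, 8.4, 0.2]
opening: 0.267
```

```bash
python3 st.py
python3 - <<'E'
from h import *
c=grab('wrist','w6');grab('side','side6');grab('top','top6')
a=c['pixels'][180:300,200:360,::-1]; cv2.imwrite('pics/w6c.png',cv2.resize(a,None,fx=5,fy=5,interpolation=cv2.INTER_CUBIC))
a=load('side6')['pixels'][150:260,220:340,::-1]; cv2.imwrite('pics/s6c.png',cv2.resize(a,None,fx=5,fy=5,interpolation=cv2.INTER_CUBIC))
E
```

```text
[0.5217 0.0159 0.1327] 10.2 [2.16 8.42 0.19] [ 1.809 -0.311  0.029] 0.2672378040597584
r 0.0745 ang 179.11909012827005 yaw 91.48945388897233
Frad -2.03 Ftan -8.45
```

View pics/w6c.png

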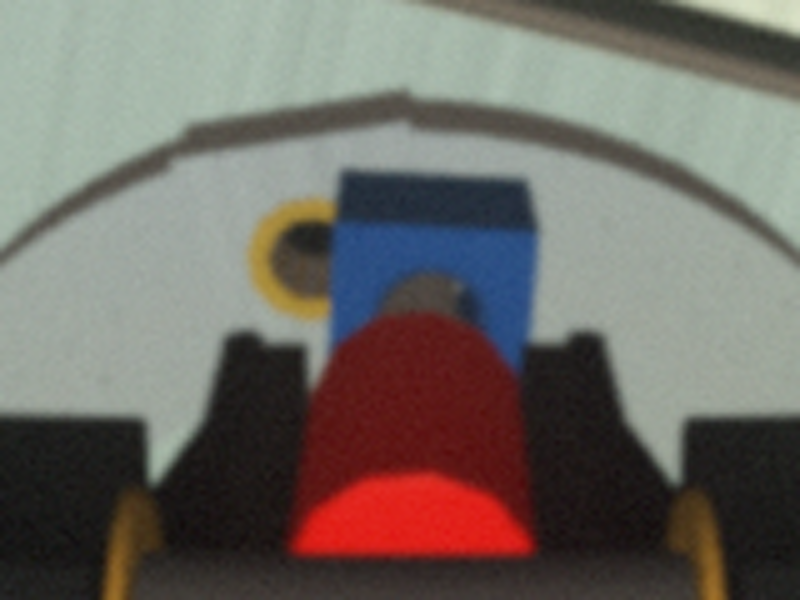

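View pics/s6c.png

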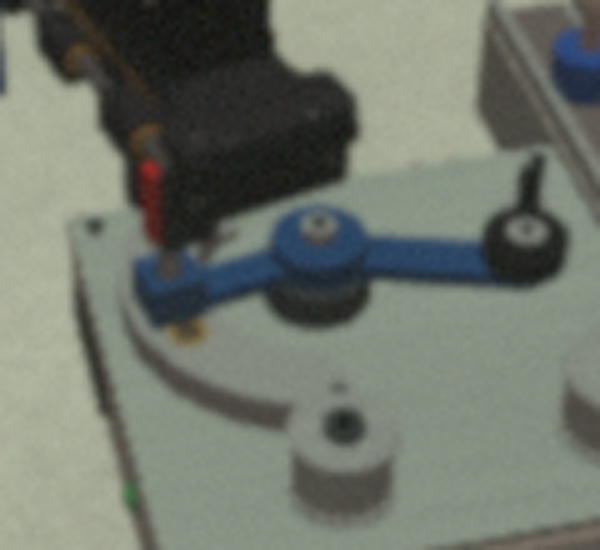

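The pin has tilted slightly in the grip: its lower end lags by 1–2 mm (shank at w6c ≈425, finger mid ≈416). I'll tilt the tool about 2.5° to right it while moving a little further.

>>> send_rows:
  moves: [-0.8, 0, 1.5, 0, -0.2, 0, -1, -0.8, 0, 1.5, 0.01, -0.2, 0, -1, -0.8, 0, 1, 0.01, -0.13, 0, -1, 0, 0, 0, 0, 0, -0.15, -1, 0, 0, 0, 0, 0, -0.1, -1, 0, 0, 0, 0, 0, 0, -1]

```text
time_s: 10.95
position: [0.5219, 0.0111, 0.1306]
tcp_rot: [[-0.995, -0.095, 0.002], [-0.095, 0.995, -0.037], [0.002, -0.037, -0.999]]
force: [0.2, 9.9, 1.5]
opening: 0.269
```

```bash
python3 st.py
python3 - <<'E'
from h import *
c=grab('wrist','w7')
a=c['pixels'][180:300,200:360,::-1]; cv2.imwrite('pics/w7c.png',cv2.resize(a,None,fx=5,fy=5,interpolation=cv2.INTER_CUBIC))
E
```

```text
[0.5219 0.0111 0.1306] 10.95 [0.16 9.87 1.53] [ 2.058 -0.122  0.021] 0.2687698473101605
r 0.0744 ang 182.83515315596313 yaw 95.46718809218711
Frad -0.65 Ftan -9.85
```

View pics/w7c.png

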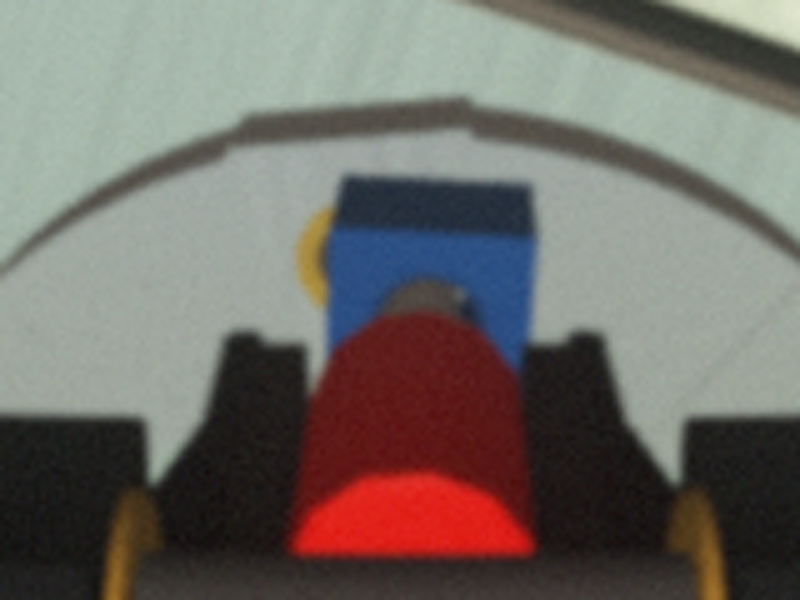

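>>> send_rows:
  moves: [0, 0, 0, 0, 0, -0.1, -1, 0, 0, 0, 0, 0, -0.1, -1, 0, 0, 0, 0, 0, 0, -1]

```text
time_s: 11.3
position: [0.522, 0.011, 0.1287]
tcp_rot: [[-0.995, -0.095, 0.002], [-0.095, 0.995, -0.037], [0.002, -0.037, -0.999]]
force: [0.1, 9.4, 3.4]
opening: 0.271
```

```bash
python3 st.py
```

```text
[0.522  0.011  0.1287] 11.3 [0.13 9.35 3.43] [ 2.019 -0.131  0.015] 0.2713038823332761
r 0.0743 ang 182.91928571720135 yaw 95.46280591704028
Frad -0.6 Ftan -9.33
```

>>> send_rows:
  moves: [0, 0, 0, 0, 0, -0.1, -1, 0, 0, 0, 0, 0, 0, -1]

```text
time_s: 11.5
position: [0.5219, 0.011, 0.1277]
tcp_rot: [[-0.995, -0.095, 0.002], [-0.095, 0.995, -0.037], [0.002, -0.037, -0.999]]
force: [0.1, 8.5, 3.8]
opening: 0.262
```

```bash
python3 st.py
```

```text
[0.5219 0.011  0.1277] 11.5 [0.1  8.5  3.82] [ 2.04  -0.131  0.025] 0.26198814020209366
r 0.0744 ang 182.89902369068727 yaw 95.4632667435292
Frad -0.53 Ftan -8.49
```

>>> send_rows:
  moves: [0, 0, 0, 0, 0, -0.05, -1, 0, 0, 0, 0, 0, -0.05, -1, 0, 0, 0, 0, 0, 0, -1]

```text
time_s: 11.8
position: [0.5221, 0.011, 0.1273]
tcp_rot: [[-0.995, -0.095, 0.002], [-0.095, 0.995, -0.037], [0.001, -0.037, -0.999]]
force: [0.7, 9.4, 8.5]
opening: 0.269
```

```bash
python3 st.py
```

```text
[0.5221 0.011  0.1273] 11.8 [0.73 9.4  8.52] [ 2.043  0.051 -0.017] 0.2685700909076585
r 0.0742 ang 182.91629968025967 yaw 95.46173926078545
Frad -1.21 Ftan -9.35
```

Plate contact found at TCP z ≈ 0.1273 with light pressure. Now I sweep towards the hole.

>>> send_rows:
  moves: [0, 0, 1, 0, -0.13, 0, -1, 0, 0, 1, 0, -0.13, 0, -1, 0, 0, 1, 0, -0.13, 0, -1, 0, 0, 1, 0.01, -0.13, 0, -1, 0, 0, 1, 0.01, -0.13, 0, -1, 0, 0, 0, 0, 0, 0, -1]

```text
time_s: 12.4
position: [0.5223, 0.0047, 0.1271]
tcp_rot: [[-0.983, -0.181, 0.006], [-0.182, 0.983, -0.037], [0.001, -0.037, -0.999]]
force: [0.3, 9.4, 5.1]
opening: 0.271
```

```bash
python3 st.py
```

```text
[0.5223 0.0047 0.1271] 12.4 [0.33 9.41 5.13] [ 2.203 -0.084 -0.028] 0.2711613846035519
r 0.0746 ang 187.7703709567928 yaw 100.4644543140193
Frad -1.59 Ftan -9.28
```

>>> send_rows:
  moves: [0, 0, 0.7, 0.01, -0.09, -0.02, -1, 0, 0, 0.7, 0.01, -0.09, -0.02, -1, 0, 0, 0, 0, 0, 0, -1]

```text
time_s: 12.7
position: [0.5225, 0.0029, 0.1265]
tcp_rot: [[-0.979, -0.205, 0.007], [-0.206, 0.978, -0.037], [0.001, -0.037, -0.999]]
force: [0.8, 10.3, 4.2]
opening: 0.268
```

```bash
python3 st.py
```

```text
[0.5225 0.0029 0.1265] 12.7 [ 0.78 10.3   4.2 ] [ 2.244 -0.141  0.044] 0.26768054144943904
r 0.0747 ang 189.18857924531818 yaw 101.86162717269616
Frad -2.42 Ftan -10.05
```

>>> send_rows:
  moves: [0, 0, 0.5, 0.01, -0.08, -0.02, -1, 0, 0, 0, 0, 0, -0.06, -1, 0, 0, 0, 0, 0, 0, -1]

```text
time_s: 13.0
position: [0.5225, 0.0021, 0.1257]
tcp_rot: [[-0.977, -0.214, 0.007], [-0.214, 0.976, -0.036], [0.001, -0.037, -0.999]]
force: [0.7, 9.8, 4.2]
opening: 0.272
```

```bash
python3 st.py
```

```text
[0.5225 0.0021 0.1257] 13.0 [0.7  9.79 4.22] [ 2.197 -0.126 -0.055] 0.27177088999630994
r 0.0747 ang 189.7491181567136 yaw 102.347459355736
Frad -2.35 Ftan -9.53
```

z has fallen 1.6 mm with no rise in force, so the tip is entering. I centre it and sink it a little more.

>>> send_rows:
  moves: [0, 0, 0.5, 0.01, -0.07, -0.05, -1, 0, 0, 0, 0, 0, -0.1, -1, 0, 0, 0, 0, 0, 0, -1]

```text
time_s: 13.3
position: [0.5226, 0.0015, 0.1241]
tcp_rot: [[-0.975, -0.222, 0.007], [-0.222, 0.974, -0.036], [0.001, -0.037, -0.999]]
force: [0.5, 10.6, 4.5]
opening: 0.263
```

```bash
python3 st.py
```

```text
[0.5226 0.0015 0.1241] 13.3 [ 0.54 10.61  4.51] [ 2.21  -0.136  0.004] 0.2626922381559612
r 0.0748 ang 190.26944618506442 yaw 102.84941403509077
Frad -2.42 Ftan -10.34
```

>>> send_rows:
  moves: [0, 0, 0, 0, 0, -0.15, -1, 0, 0, 0, 0, 0, -0.15, -1, 0, 0, 0, 0, 0, -0.1, -1, 0, 0, 0, 0, 0, 0, -1]

```text
time_s: 13.7
position: [0.5226, 0.0015, 0.12]
tcp_rot: [[-0.975, -0.222, 0.007], [-0.222, 0.974, -0.036], [0.001, -0.037, -0.999]]
force: [0.4, 10.0, 2.9]
opening: 0.264
```

```bash
python3 st.py
```

```text
[0.5226 0.0015 0.12  ] 13.7 [0.43 9.98 2.9 ] [ 2.207 -0.201  0.009] 0.2638435504677428
r 0.0748 ang 190.28265364957542 yaw 102.85054334924698
Frad -2.2 Ftan -9.74
```

>>> send_rows:
  moves: [0, 0, 0, 0, 0, -0.15, -1, 0, 0, 0, 0, 0, -0.15, -1, 0, 0, 0, 0, 0, -0.1, -1, 0, 0, 0, 0, 0, -0.1, -1, 0, 0, 0, 0, 0, -0.1, -1, 0, 0, 0, 0, 0, 0, -1]

```text
time_s: 14.3
position: [0.5228, 0.0013, 0.114]
tcp_rot: [[-0.975, -0.222, 0.008], [-0.222, 0.974, -0.037], [0.001, -0.038, -0.999]]
force: [0.9, 9.9, 3.3]
opening: 0.266
```

```bash
python3 st.py
```

```text
[0.5228 0.0013 0.114 ] 14.3 [0.9  9.87 3.27] [ 2.088 -0.235  0.066] 0.26579304500421846
r 0.0746 ang 190.3873822148526 yaw 102.85199691418869
Frad -2.67 Ftan -9.55
```

>>> send_rows:
  moves: [0, 0, 0, 0, 0, -0.1, -1, 0, 0, 0, 0, 0, -0.08, -1, 0, 0, 0, 0, 0, 0, -1]

```text
time_s: 14.6
position: [0.5229, 0.0013, 0.1126]
tcp_rot: [[-0.975, -0.222, 0.008], [-0.223, 0.974, -0.037], [0.0, -0.038, -0.999]]
force: [0.9, 10.6, 5.9]
opening: 0.266
```

```bash
python3 st.py
```

```text
[0.5229 0.0013 0.1126] 14.6 [ 0.87 10.63  5.86] [ 2.129 -0.139  0.049] 0.2659495633720204
r 0.0746 ang 190.43714875700007 yaw 102.86045818539952
Frad -2.78 Ftan -10.29
```

>>> send_rows:
  moves: [0, 0, 0, 0, 0, -0.06, -1, 0, 0, 0, 0, 0, 0, -1]

```text
time_s: 14.8
position: [0.5229, 0.0012, 0.1125]
tcp_rot: [[-0.975, -0.222, 0.008], [-0.223, 0.974, -0.037], [0.0, -0.038, -0.999]]
force: [0.1, 9.6, 9.0]
opening: 0.271
```

```bash
python3 st.py
python3 - <<'E'
from h import *
c=grab('wrist','w8');grab('side','side8')
a=c['pixels'][180:300,200:360,::-1]; cv2.imwrite('pics/w8c.png',cv2.resize(a,None,fx=5,fy=5,interpolation=cv2.INTER_CUBIC))
a=load('side8')['pixels'][150:260,220:340,::-1]; cv2.imwrite('pics/s8c.png',cv2.resize(a,None,fx=5,fy=5,interpolation=cv2.INTER_CUBIC))
E
```

```text
[0.5229 0.0012 0.1125] 14.8 [0.14 9.57 9.01] [2.13  0.064 0.016] 0.2708845116727023
r 0.0745 ang 190.47891057705823 yaw 102.86451011349855
Frad -1.88 Ftan -9.39
```

View pics/w8c.png

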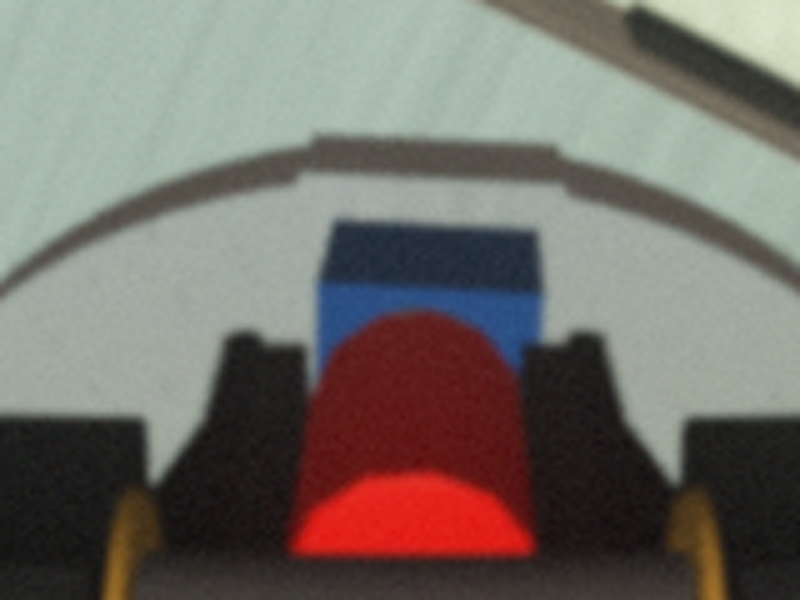

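View pics/s8c.png

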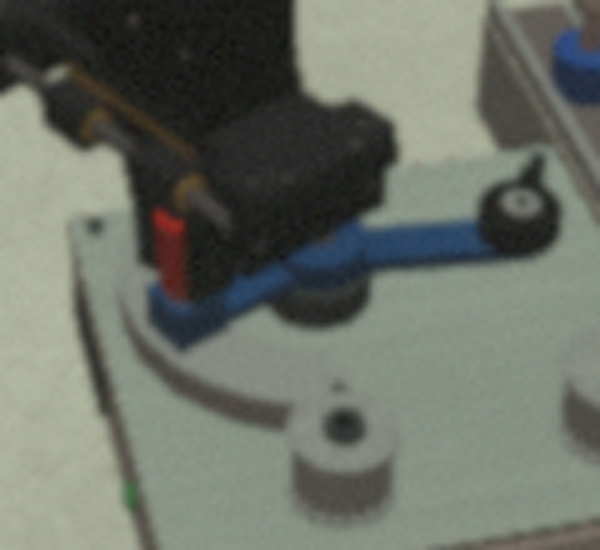

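The collar is down on the boss (TCP z 0.1125 against 0.1123 predicted) and the force is rising. Before letting go I ease the spring load onto the lock hole.

>>> send_rows:
  moves: [0, 0, 0, -0.01, 0.05, 0, -1, 0, 0, 0, -0.01, 0.05, 0, -1, 0, 0, 0, 0, 0, 0, -1]

```text
time_s: 15.2
position: [0.5228, 0.0021, 0.1125]
tcp_rot: [[-0.975, -0.222, 0.009], [-0.223, 0.974, -0.037], [-0.0, -0.038, -0.999]]
force: [0.4, 9.8, 9.6]
opening: 0.264
```

```bash
python3 st.py
```

```text
[0.5228 0.0021 0.1125] 15.2 [0.39 9.81 9.61] [ 2.046  0.054 -0.008] 0.2643278158089909
r 0.0744 ang 189.80410569695238 yaw 102.86528501321418
Frad -2.05 Ftan -9.6
```

>>> send_rows:
  moves: [0, 0, 0, -0.01, 0.05, 0, -1, 0, 0, 0, -0.01, 0.05, 0, -1, 0, 0, 0, 0, 0, 0, -1]

```text
time_s: 15.5
position: [0.5227, 0.003, 0.1125]
tcp_rot: [[-0.975, -0.222, 0.009], [-0.223, 0.974, -0.038], [-0.0, -0.039, -0.999]]
force: [0.9, 9.3, 9.0]
opening: 0.269
```

```bash
python3 st.py
```

```text
[0.5227 0.003  0.1125] 15.5 [0.92 9.31 9.01] [1.935 0.054 0.017] 0.26890886301431893
r 0.0744 ang 189.11992580628598 yaw 102.8646475606222
Frad -2.39 Ftan -9.05
```

>>> send_rows:
  moves: [0, 0, 0, 0, 0.05, 0, -1, 0, 0, 0, 0, 0.05, 0, -1, 0, 0, 0, 0, 0, 0, -1]

```text
time_s: 15.8
position: [0.5227, 0.0037, 0.1125]
tcp_rot: [[-0.975, -0.223, 0.009], [-0.223, 0.974, -0.038], [0.0, -0.039, -0.999]]
force: [-0.6, 7.5, 9.0]
opening: 0.267
```

```bash
python3 st.py
```

```text
[0.5227 0.0037 0.1125] 15.8 [-0.61  7.52  8.96] [ 1.706  0.11  -0.011] 0.2673873871047358
r 0.0744 ang 188.61556373335839 yaw 102.88467345302722
Frad -0.53 Ftan -7.53
```

>>> send_rows:
  moves: [0, 0, 0, 0, 0.05, 0, -1, 0, 0, 0, 0, 0.05, 0, -1, 0, 0, 0, 0, 0, 0, -1]

```text
time_s: 16.1
position: [0.5227, 0.0039, 0.1125]
tcp_rot: [[-0.975, -0.223, 0.009], [-0.224, 0.974, -0.039], [0.001, -0.04, -0.999]]
force: [-0.5, 5.4, 9.0]
opening: 0.265
```

```bash
python3 st.py
python3 - <<'E'
from h import *
c=grab('wrist','w9')
a=c['pixels'][180:300,200:360,::-1]; cv2.imwrite('pics/w9c.png',cv2.resize(a,None,fx=5,fy=5,interpolation=cv2.INTER_CUBIC))
E
```

```text
[0.5227 0.0039 0.1125] 16.1 [-0.48  5.39  9.02] [ 1.264  0.155 -0.064] 0.2647270825811997
r 0.0743 ang 188.42683907644417 yaw 102.9240388118087
Frad -0.32 Ftan -5.4
```

View pics/w9c.png

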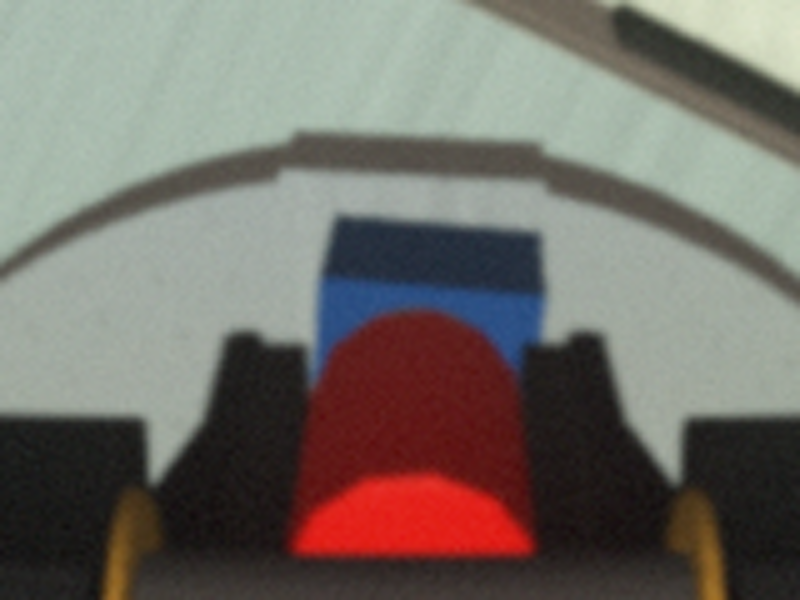

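Contact with the lock-hole wall is clear: the pin has stopped moving and the side load falls 2 N per 1 mm of command. I continue to near zero.

>>> send_rows:
  moves: [0, 0, 0, 0, 0.08, 0, -1, 0, 0, 0, 0, 0.08, 0, -1, 0, 0, 0, 0, 0, 0, -1]

```text
time_s: 16.45
position: [0.5227, 0.0043, 0.1125]
tcp_rot: [[-0.974, -0.225, 0.008], [-0.225, 0.973, -0.042], [0.001, -0.043, -0.999]]
force: [-0.2, 1.6, 8.5]
opening: 0.268
```

```bash
python3 st.py
```

```text
[0.5227 0.0043 0.1125] 16.45 [-0.22  1.57  8.49] [0.474 0.215 0.034] 0.2679956810775241
r 0.0742 ang 188.137741642327 yaw 102.99716372398562
Frad 0.0 Ftan -1.59
```

>>> send_rows:
  moves: [0, 0, 0, 0, 0.05, 0, -1, 0, 0, 0, 0, 0, 0, 0.1, 0, 0, 0, 0, 0, 0, 0.1, 0, 0, 0, 0, 0, 0, 0.1, 0, 0, 0, 0, 0, 0, 0.1]

```text
time_s: 16.95
position: [0.5221, 0.0047, 0.1108]
tcp_rot: [[-0.975, -0.224, 0.006], [-0.224, 0.974, -0.041], [0.003, -0.042, -0.999]]
force: [0.2, -0.2, 0.9]
opening: 0.516
```

```bash
python3 st.py
python3 - <<'E'
from h import *
c=grab('wrist','w10');grab('side','side10')
a=c['pixels'][180:300,200:360,::-1]; cv2.imwrite('pics/w10c.png',cv2.resize(a,None,fx=5,fy=5,interpolation=cv2.INTER_CUBIC))
E
```

```text
[0.5221 0.0047 0.1108] 16.95 [ 0.24 -0.19  0.91] [0.06  0.001 0.04 ] 0.5160450105153992
r 0.0748 ang 187.78017911524316 yaw 102.95033118990334
Frad -0.21 Ftan 0.22
```

View pics/w10c.png

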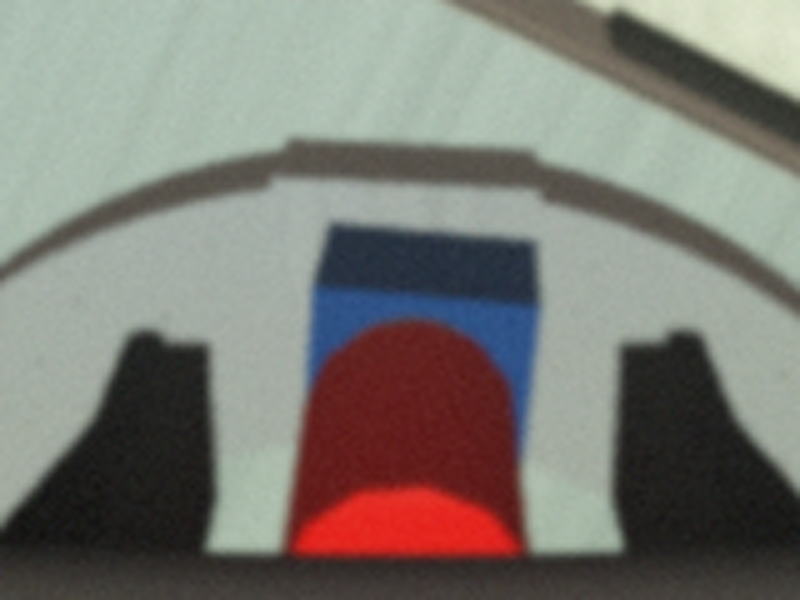

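The lever is held and the fingers are free on both sides (w10c gaps at 210–300 and 520–615). I retreat upward and then back for an inspection.

>>> send_rows:
  moves: [0, 0, 0, 0, 0, 0.5, 0.1, 0, 0, 0, 0, 0, 1.5, 0.1, 0, 0, 0, 0, 0, 2, 0.1, 0, 0, 0, 0, 0, 2.5, 0.1, 0, 0, 0, 0, 0, 2.5, 0.1, 0, 0, 0, 0, 0, 2, 0.1, 0, 0, 0, -2, 4, 1, 0.1, 0, 0, 0, -2, 4, 0, 0.1, 0, 0, 0, -2, 4, 0, 0.1, 0, 0, 0, 0, 4, 0, 0.1, 0, 0, 0, 0, 4, 0, 0.1, 0, 0, 0, 0, 0, 0, 0.1, 0, 0, 0, 0, 0, 0, 0.1]

```text
time_s: 18.35
position: [0.4619, 0.2054, 0.2311]
tcp_rot: [[-0.974, -0.226, 0.007], [-0.226, 0.973, -0.042], [0.003, -0.042, -0.999]]
force: [0.8, -0.0, -1.0]
opening: 0.552
```

```bash
python3 st.py
python3 - <<'E'
from h import *
grab('top','top11');c=grab('side','side11')
a=c['pixels'][160:260,220:340,::-1]; cv2.imwrite('pics/s11c.png',cv2.resize(a,None,fx=6,fy=6,interpolation=cv2.INTER_CUBIC))
E
```

```text
[0.4619 0.2054 0.2311] 18.35 [ 0.77 -0.05 -1.03] [0.019 0.028 0.02 ] 0.5523379874161681
r 0.2331 ang 125.16984683994885 yaw 103.0833135399842
Frad -0.49 Ftan -0.6
```

View pics/s11c.png

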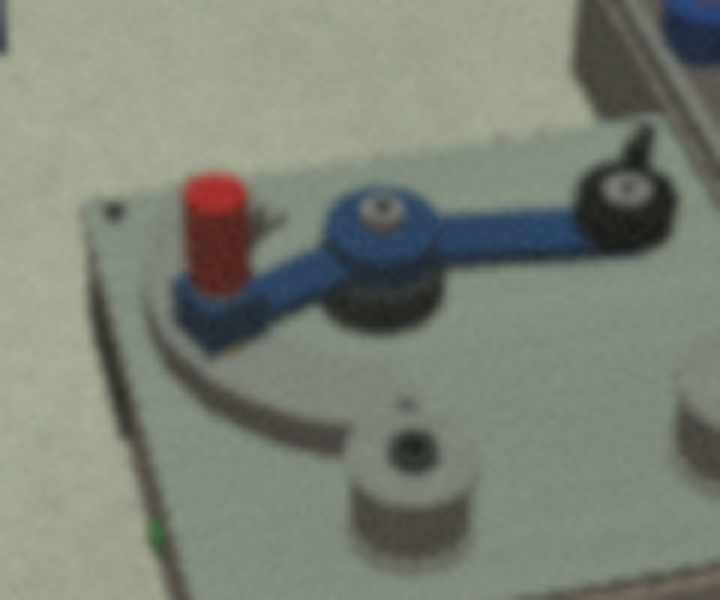

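View pics/top11.png

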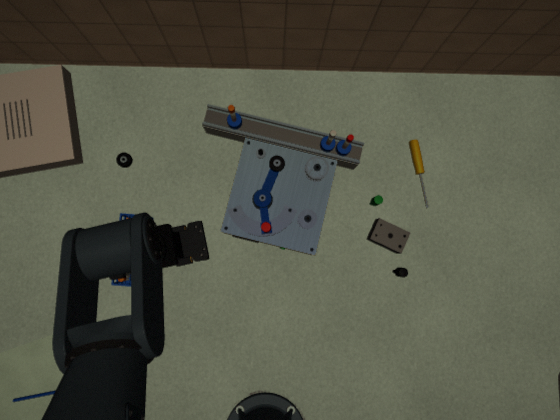

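The lever stays drawn round and the knob stands upright on the boss (s11c (216,192) for its top). The stand is empty and nothing else has moved. I check the knob height to be sure it is fully home.

Run:
```python
from h import *
t=load('top11');s=load('side11')
h=cv2.cvtColor(t['pixels'][215:240,255:280],cv2.COLOR_RGB2HSV); m=cv2.inRange(h,(0,150,80),(6,255,255))|cv2.inRange(h,(172,150,80),(180,255,255))
n,l,st,ce=cv2.connectedComponentsWithStats(m);print(st[1:],ce[1:]+[255,215])
a=t['pixels'][205:245,245:290,::-1]; cv2.imwrite('pics/t11c.png',cv2.resize(a,None,fx=14,fy=14,interpolation=cv2.INTER_CUBIC))
S=lambda u,v:(220+(u+.5)/6-.5,160+(v+.5)/6-.5)
i=1+np.argmax(st[1:,4]);u=ce[i]+[255,215]
print('tri',tri(ray(t,*u),ray(s,*S(216,192))))
for z in(.147,.162):print(z,onz(t,*u,z),onz(s,*S(216,192),z))
# edges in side: project collar bottom /boss
p=np.array([.523,.004])
for z in(.103,.107,.147,.162):print(z,(proj(s,[*p,z])-[220,160])*6)
```

```text
[[ 6  7 10 10 72]] [[265.375 226.625]]
tri (array([0.52094697, 0.00387858, 0.14739711]), [np.float64(0.0005015008555294694), np.float64(0.0005015008555294385)])
0.147 [0.52050722 0.00406698 0.147     ] [0.52162935 0.00417075 0.147     ]
0.162 [0.51946084 0.00390816 0.162     ] [ 0.51401543 -0.01255029  0.162     ]
0.103 [219.57366046 281.05879145]
0.107 [219.36231422 272.91439909]
0.147 [217.1764319  188.67971617]
0.162 [216.32120096 155.72272394]
```

Knob top measures 147.4 mm, against 147 mm for a seated collar, so the pin is fully home. I hand in.

```bash
python3 -c "
from rig import hand_in
print(hand_in())"
```

```text
the job is handed in; nothing more can be done
None
```

The red-headed pin is locked fully home through the lever's eye into the lock hole, and the lever is held back. I handed the job in at about 18.5 s of the 64 s allowed.

- **What I did:** I took the pin from its stand and lowered it into the eye. I drew the lever round about 0.93 rad and felt for the hole on the plate with light pressure. The pin dropped in where the cameras had placed the hole. I then eased the spring load onto the hole wall, until about 1.6 N of side load was left on the gripper, before opening it. The forces I read stayed at or below about 11 N, though I read them only between moves.
- **Last checks:** After release the lever stayed put. The knob stood upright, with its top at 147.4 mm against 147 mm expected for a seated collar. The gripper was clear and read only about 1 N, which is its noise level.
- **Surroundings:** In the last top view the stand was empty, and the spare wheel, screwdriver and both look-alikes were in place. The arm partly hid the tube rack in that view, so I could only see part of it; no move went near its height.
- **What disagreed:** The first knob position and the grasp differed by about 2 mm, so I corrected that before closing. The pin also tilted slightly in the grip under the spring load, and I countered it with about 2.4° of tool tilt.

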